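# Find and mark the balance point of a split drill core

## Task

The split drill core must hang level in a weighing sling, so find its balance point: slide it gently along the wooden rest, a few millimetres at a time, out over the steel edge, and stop as soon as it tips by itself and lies lightly on the cork roller. Then seat the brass rider squarely astride the tipped core, right above the steel edge, to mark the spot, and leave both there. The ore is friable, so never push, squeeze or press it hard (never over 25 N, even at the first touch), do not lift the core, and leave the agate, dish, weight and glass tube as they are.

Things in the scene. Friction and masses are not known exactly. Their poses are not given: they have to be found in the camera images.
- core_mid (a point): split drill core: half-round grey rock, dark brass-streaked ore at both ends, 300 mm long (x axis), 36.5 wide, 18.25 high, flat face down, loose, 0.38 to 0.74 kg. Point: mid-length, half-way up (9.1 mm over the flat face). Starts level on the deck of the rest, short of its balance point, x axis along the rest's x. Tipping turns it about 0.11 rad, front end down, in about 0.5 s
- core: the same drill core: origin at mid-length in its flat face, axes as core_mid. The weight of the ore at each end cannot be seen: the balance point lies up to 37 mm either side of mid-length. It slides when pushed on its rear end with 1 to 6 N; met at 45 mm/s it is jolted with some 12 N. While anything bears on that end, friction there can keep the core from tipping: ease off to let it tip
- rest_edge (a point): middle of the fulcrum: crest of the rounded steel front edge (nosing rod, 8 mm thick) of the fixed wooden rest, level with its deck, 45 mm above the bench. x axis: the way to slide the core, out over the edge; the edge runs along y. Behind it the deck is 240 mm long, 70 wide, with guide lips (6 mm high, 43 apart, ending 40 before the edge). Foot board 110 wide, 12 high, 245 mm behind to 155 beyond
- catch: cork roller (17 mm diameter, 70 mm long) on a small block of the rest, parallel to the edge and 90 mm beyond it, its top 10 mm below the deck; it catches the tipped core. Origin on the bench under the steel edge; axes as rest_edge
- rider_fin (a point): the rider: loose brass inverted U, 50 g, standing on its two legs, with a boxwood fin on top to hold it by: 12 mm thick (y), 16 long (x), 44 high. Point: the fin's centre, 38 mm above the feet. The roof under the fin (top 22 mm below this point) is 20 mm (x) by 48 (y), 3 thick; legs 13 mm long below it, 40 apart inside
- rider_foot (a point): middle of the rider between its feet, at their underside, 38 mm below rider_fin, under the black index lines on its sides. Astride the core, the rider's x axis lies along the core (either way round), its roof rests on the core's top and its feet hang 5 mm above the core's flat face
- rider: the same rider, with its origin and axes as rider_foot
- agate: banded agate slice, 90 mm across, 8 mm thick, lying flat; origin under its centre
- dish: dark brown bakelite dish, 90 mm across, 25 mm high; origin under its centre
- weight: copper weight with a knob, 36 mm across, 44 mm high; origin under its centre
- vial: glass tube with a cork, standing, 26 mm across, 78 mm high; origin under its centre
There are look-alikes about, which are no part of the job. Leave any purple or turquoise look-alike of the rider alone.

How it is judged:
By the outcome, as a careful person would: the job done as asked, in the order asked, and still so for the second after the job is handed in, with the robot touching nothing.
It also fails if it takes over 72 s, if anything falls off the work surface, if the arm or the gripper's body presses on something with over 40 N, if the wrist force passes 120 N, or if a joint passes its speed limit or range.

## Robot

A 6-joint arm with a two-finger parallel gripper is mounted at the origin on the work surface. World frame = base frame: x ahead of the robot, y to its left, z up, the work surface at z = 0. Lengths are in mm, angles in degrees, forces in N, time in s.
With the tool pointing down it reaches from about 400 to 825 mm from the base axis. Payload 7 kg.
Tool frame: the origin (TCP) lies on the front face of the gripper's body, between the roots of the fingers; the fingertips stand 66 mm ahead of it and the grasp point (between the pads) lies arm.grip_depth ahead of it (arm.grip_depth is the distance from the TCP to the grasp point, in mm); z points along the fingers, y is the line along which they close (so a half turn about z gives the same grasp; the last joint's range is limited). The gripper opens to 88 mm and grips with 3 to 60 N. Pads are 19 mm wide; open, the fingers measure 130 mm over their backs; the gripper's body (78 mm by 193 mm) begins 47 mm behind the grasp point.
Start: joints at [88.7, 20.546, 0.682, 0, -70.136, -16.507], TCP at [206.437, 642.635, 292.161] pointing down, gripper open.
Joint ranges: [-176.03, 176.03], [-82.01, 121.73], [-58.28, 71.71], [-173.87, 95.51], [-174.79, -0.11], [-173.66, 173.66]. Speed limits (degrees/s): [136.94, 136.94, 172.46, 180, 180, 180].

## Interface

Orientations are given as [roll, pitch, yaw] about the fixed x, y, z axes, in that order (R = Rz(yaw) Ry(pitch) Rx(roll)).
In Python, from workcell import arm gives the robot as it stands.
- The arm moves only by the shell command python3 -m jog 'ROWS' [FORCE]. ROWS is JSON, a list of rows, each a list of 3 entries, a list of its own where there are three numbers: the closure, from 0 (fully open) to 1 (shut), then the shift along the world's x, y, z in units of 30 mm (1.0 is 30 mm), then the turn, a rotation vector about the world's x, y, z in units of 5 degrees (1.0 is 5 degrees). In form: [[claw, [dx, dy, dz], [rx, ry, rz]], ...]. A call has 1 to 5 rows; each row shifts and turns the commanded pose from where the row before left it; what a row does not reach is not made up. A row lasts 1/12 s, in which the tool goes at most 41.7 mm and 7.16 degrees, less where a joint would pass 70% of its speed; a pose out of reach is approached as far as the arm can. A call is refused whole if a number of a shift passes 1 or a number of a turn 1, either way. A call with a gripper value outside its range is refused whole. The fingers move at their own pace and stop on an object; FORCE is the grip in N (left out, the last holds). Time passes only in rows, so rows that do not move let the fingers close. It gives the time, the measured TCP pose, the force, the opening and the grip force at its end, in the units of the state.
- arm.get_obs(): the state, without advancing time (a new reading comes with each control period).
- arm.camera(name): name is "scene" or "top" or "wrist"; returns a dict with "img" (480x640x3 uint8, red, green, blue), "fx", "fy", "cx", "cy" (pixels), "camera_from_world" (4x4, takes a point from world to camera coordinates); the wrist camera has in their place "T_tool_cam" (4x4, takes a point from camera to tool coordinates, whose origin is the TCP and whose axes are the flange's). Camera axes: x right, y up, looking along -z (the intrinsics and any distortion apply to the point x, -y, -z); pixel columns grow to the right and rows downward; lengths in mm; the calibration is good to about 2 mm. A picture is of the moment at which its call begins: read the wrist's pose just before it. There is no depth.
- arm.hand_in(): hands the job in; it is judged then, once.
The state is a dict: "clock": time; "q": joint angles; "dq": joint speeds; "joint_efforts": joint torques, N m; "eef_pos": TCP position; "eef_rot": TCP orientation; "contact_force": force on the tool from outside, world axes, zero at the start; "torque": the same for the moment, N m; "opening": finger opening in mm; "finger_force": force on a finger pad.
Only numpy, scipy, OpenCV 4.12 (cv2) and the standard library are available. Lean on these libraries where they do the work, as an engineer would, in place of code of your own. Each camera call takes 0.05 s, during which the arm holds its last target. There are 200 camera calls.

## Working session

There is one attempt and no reset: what is moved stays moved. The work goes in short steps, Python scripts to look and compute and a shell command to move; the robot and the scene stay as the last step left them, time stands still between calls to the robot, and variables do not carry over. Pictures are saved under pics/ and viewed, at most 10 in all, crops included, and the job is handed in when it is done.

```bash
mkdir -p pics; ls
python3 - <<'E'
from workcell import arm
import cv2,numpy as np
o=arm.get_obs(); print({k:np.round(v,2).tolist() for k,v in o.items()}, arm.grip_depth)
for n in ["scene","top"]:
    c=arm.camera(n); cv2.imwrite(f"pics/{n}0.png",c["img"][:,:,::-1]); print(n,{k:(np.round(v,4).tolist()) for k,v in c.items() if k!="img"})
E
```

```text
pics
{'clock': 0.0, 'q': [88.7, 20.59, 0.63, -0.02, -70.13, -16.51], 'dq': [0.01, 0.04, 0.04, 0.01, 0.07, -0.0], 'joint_efforts': [-0.0, -58.27, 29.3, 7.0, 0.01, -0.0], 'eef_pos': [206.31, 642.3, 291.22], 'eef_rot': [179.91, -0.01, -17.81], 'contact_force': [0.35, -1.07, 0.16], 'torque': [-0.0, -0.07, -0.06], 'finger_force': 0.0, 'opening': 87.32} 46.800000000000004
scene {'fx': 496.1162, 'fy': 496.1162, 'cx': 318.8341, 'cy': 236.8362, 'camera_from_world': [[-0.5752, 0.818, 0.0091, 300.8556], [-0.4391, -0.3182, 0.8402, 213.388], [0.6901, 0.4793, 0.5422, -1493.9407], [0.0, 0.0, 0.0, 1.0]]}
top {'fx': 479.2614, 'fy': 479.2614, 'cx': 322.3, 'cy': 238.7305, 'camera_from_world': [[0.0253, -0.9995, 0.0194, 4.5865], [0.9909, 0.0276, 0.1315, -582.4179], [-0.132, 0.0159, 0.9911, -1066.3591], [0.0, 0.0, 0.0, 1.0]]}
```

View pics/top0.png

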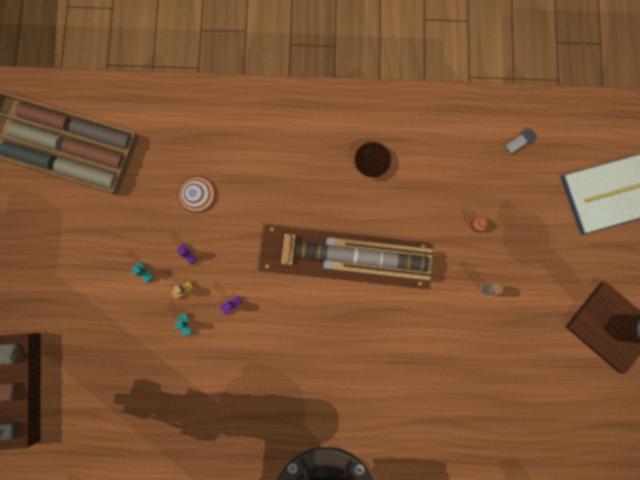

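View pics/scene0.png

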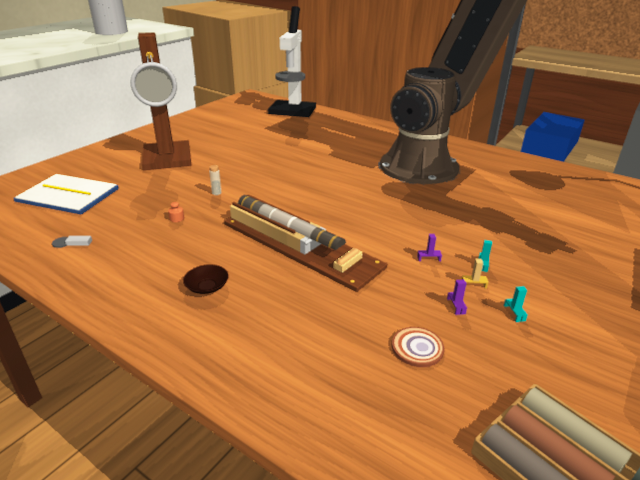

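```bash
cat > h.py <<'E'
import numpy as np, cv2
from scipy.spatial.transform import Rotation as R
from workcell import arm
def snap(n,fn=None):
    o=arm.get_obs(); c=arm.camera(n)
    if n=="wrist":
        T=np.eye(4); T[:3,:3]=R.from_euler('xyz',o['eef_rot'],degrees=True).as_matrix(); T[:3,3]=o['eef_pos']
        c['camera_from_world']=np.linalg.inv(T@np.array(c['T_tool_cam']))
    if fn: cv2.imwrite(fn,c['img'][:,:,::-1])
    c['obs']=o; return c
def pix(c,P):
    P=np.atleast_2d(P); M=c['camera_from_world']; q=P@M[:3,:3].T+M[:3,3]
    return np.c_[c['cx']-c['fx']*q[:,0]/q[:,2], c['cy']+c['fy']*q[:,1]/q[:,2]]
def at(c,u,v,z):
    M=np.array(c['camera_from_world']); d=np.array([(u-c['cx'])/c['fx'],-(v-c['cy'])/c['fy'],-1])
    d=M[:3,:3].T@d; o=-M[:3,:3].T@M[:3,3]; return o+d*(z-o[2])/d[2]
E
python3 - <<'E'
from h import *
c=snap("top")
for n,u,v,z in [("rider",182,290,30),("catch",288,249,35),("edge a",329,237,45),("edge b",325,268,45),("core f",296,250,54),("core r",431,264,54),("deck rear a",433,246,48),("deck rear b",431,285,12),("foot fl",264,226,12),("foot fr",260,269,12),("dish",373,160,10),("agate",197,194,5),("weight",481,224,20),("vial",493,290,40)]:
    print(n,at(c,u,v,z).round(1))
a=cv2.resize(c['img'][215:345,120:250],(390,390),interpolation=2)
b=cv2.resize(c['img'][210:300,250:450],(800,360),interpolation=2)
im=np.zeros((600,800,3),np.uint8); im[:360]=b; im[360:,:]=0
im[360:600,:390]=a[60:300]
cv2.imwrite("pics/crop1.png",im[:,:,::-1])
w=snap("wrist","pics/w0.png"); print({k:np.round(v,3).tolist() for k,v in w.items() if k in('fx','fy','cx','cy','T_tool_cam')})
E
```

```text
rider [456.6 336.4  30. ]
catch [556.5  98.3  35. ]
edge a [585.6   4.9  45. ]
edge b [514.3  12.3  45. ]
core f [552.6  79.1  54. ]
core r [ 529.1 -227.5   54. ]
deck rear a [ 571.1 -233.8   48. ]
deck rear b [ 483.5 -237.6   12. ]
foot fl [612.1 158.1  12. ]
foot fr [510.3 163.3  12. ]
dish [781.7 -98.4  10. ]
agate [686.1 322.    5. ]
weight [ 630.2 -355.2   20. ]
vial [ 474.6 -373.    40. ]
{'fx': 402.095, 'fy': 402.095, 'cx': 313.594, 'cy': 242.305, 'T_tool_cam': [[-0.0, 0.959, 0.282, 76.698], [1.0, 0.0, -0.0, 0.449], [-0.0, 0.282, -0.959, -92.532], [0.0, 0.0, 0.0, 1.0]]}
```

View pics/crop1.png

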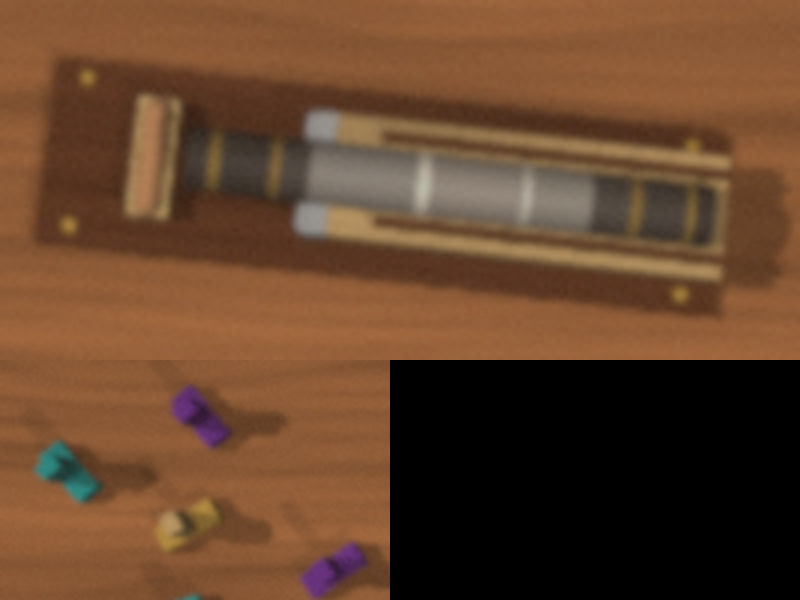

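```bash
python3 -m jog '[[0,[0.8,-1,-0.2],[0,0,0]],[0,[0.8,-1,-0.2],[0,0,0]],[0,[0.8,-1,-0.2],[0,0,0]],[0,[0.8,-1,-0.2],[0,0,0]],[0,[0.8,-1,-0.2],[0,0,0]]]' && python3 -m jog '[[0,[0.8,-1,-0.2],[0,0,0]],[0,[0.8,-1,-0.2],[0,0,0]],[0,[0.8,-1,-0.2],[0,0,0]],[0,[0.8,-1,-0.2],[0,0,0]],[0,[0.8,-1,-0.2],[0,0,0]]]' && python3 -m jog '[[0,[0,0,0],[0,0,0]],[0,[0,0,0],[0,0,0]],[0,[0,0,0],[0,0,0]]]'
python3 -c "
from h import *
w=snap('wrist','pics/w1.png');print(w['obs']['eef_pos'],w['obs']['eef_rot'],pix(w,[456,336,30]))"
```

```text
clock: 0.62
eef_pos: [327.1, 491.1, 261.8]
eef_rot: [180.0, 0.0, -17.8]
contact_force: [1.4, 0.8, 0.3]
opening: 87.6
finger_force: 0.0
clock: 1.03
eef_pos: [447.2, 341.0, 232.0]
eef_rot: [-180.0, -0.0, -17.8]
contact_force: [0.7, 1.1, 0.3]
opening: 87.9
finger_force: 0.0
clock: 1.28
eef_pos: [446.6, 342.5, 232.2]
eef_rot: [-180.0, -0.0, -17.9]
contact_force: [0.6, -0.2, 0.3]
opening: 87.6
finger_force: 0.0
[446.64989234 342.49639555 232.20724272] [-1.79994050e+02 -1.65278560e-03 -1.78668015e+01] [[317.29712054 215.46450485]]
```

View pics/w1.png

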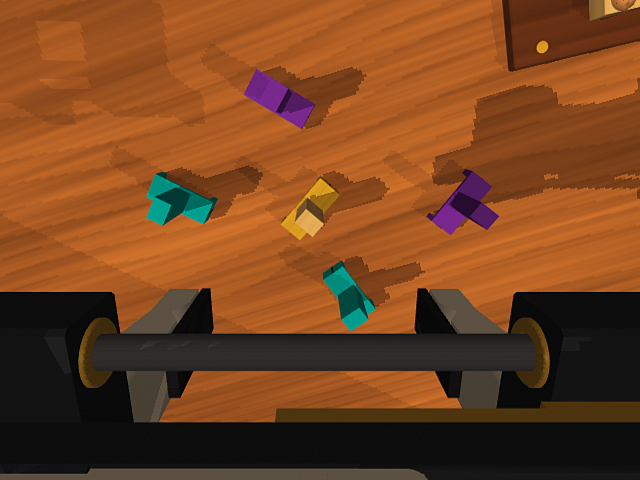

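Run:
```python
from h import *
import pickle
# rebuild calib w1 without moving: take new (same pose)
w=snap('wrist')
r=[at(w,u,v,16) for u,v in [(318,177),(339,190),(300,240),(281,225)]]
print(np.round(r,1),'roof ctr',np.mean(r,0).round(1))
yd=(r[0]+r[1]-r[2]-r[3])/2; print('len',np.linalg.norm(yd),'ang y',np.degrees(np.arctan2(yd[1],yd[0])),'wid',np.linalg.norm(r[0]-r[1]))
print('fin top',at(w,310,221,60).round(1))
for n,p in dict(purple1=(280,98),teal1=(180,203),teal2=(350,297),purple2=(464,203)).items(): print(n,at(w,*p,20).round(0))
a=cv2.resize(w['img'][150:270,250:370],(600,600),interpolation=1); cv2.imwrite('pics/r.png',a[:,:,::-1])
```

```text
[[481.1 327.9  16. ]
 [466.7 315.5  16. ]
 [437.8 356.7  16. ]
 [454.1 367.2  16. ]] roof ctr [459.9 341.8  16. ]
len 49.032203210705454 ang y -55.23394858597151 wid 19.04518736270724
fin top [460.  340.7  60. ]
purple1 [543. 337.  20.]
teal1 [495. 435.  20.]
teal2 [380. 332.  20.]
purple2 [428. 227.  20.]
```

View pics/r.png

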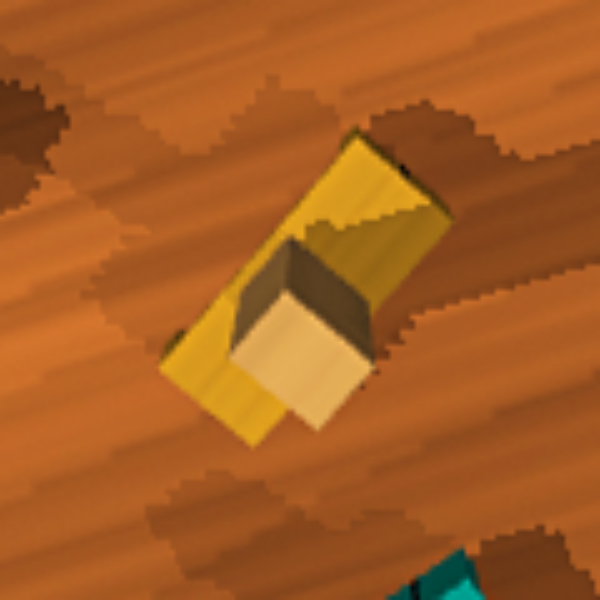

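```bash
J="python3 -m jog"
$J '[[0,[0.2,-0.85,0.25],[0,0,-0.965]],[0,[0.2,-0.85,0.25],[0,0,-0.965]],[0,[0.2,-0.85,0.25],[0,0,-0.965]],[0,[0.2,-0.85,0.25],[0,0,-0.965]]]' >/dev/null
$J '[[0,[0.2,-0.85,0.25],[0,0,-0.965]],[0,[0.2,-0.85,0.25],[0,0,-0.965]],[0,[0.2,-0.85,0.25],[0,0,-0.965]],[0,[0.2,-0.85,0.25],[0,0,-0.965]]]' >/dev/null
$J '[[0.5,[0.2,-0.85,0.25],[0,0,-0.965]],[1,[0.2,-0.85,0.25],[0,0,-0.965]],[1,[0.2,-0.85,0.25],[0,0,-0.965]],[1,[0.2,-0.85,0.25],[0,0,-0.965]]]' >/dev/null
$J '[[1,[0.2,-0.85,0.25],[0,0,-0.965]],[1,[0.2,-0.85,0.25],[0,0,-0.965]],[1,[0.2,-0.85,0.25],[0,0,-0.965]],[1,[0.2,-0.85,0.25],[0,0,-0.965]]]' >/dev/null
$J '[[1,[0,0,0],[0,0,0]],[1,[0,0,0],[0,0,0]],[1,[0,0,0],[0,0,0]]]'
python3 -c "
from h import *
w=snap('wrist','pics/w2.png');print(w['obs']['eef_pos'],w['obs']['eef_rot'],pix(w,[[550,8,45],[530,-228,54]]))
import pickle; pickle.dump(w,open('w2.pkl','wb'))"
```

```text
clock: 2.97
eef_pos: [542.4, -64.4, 352.0]
eef_rot: [180.0, 0.0, -94.9]
contact_force: [0.4, -0.3, 0.7]
opening: 19.9
finger_force: 0.0
[542.40217017 -64.3720231  351.95876211] [ 1.79987187e+02  1.82900480e-02 -9.49024976e+01] [[312.4064932  271.41827158]
 [311.82811937  19.55936079]]
```

View pics/w2.png

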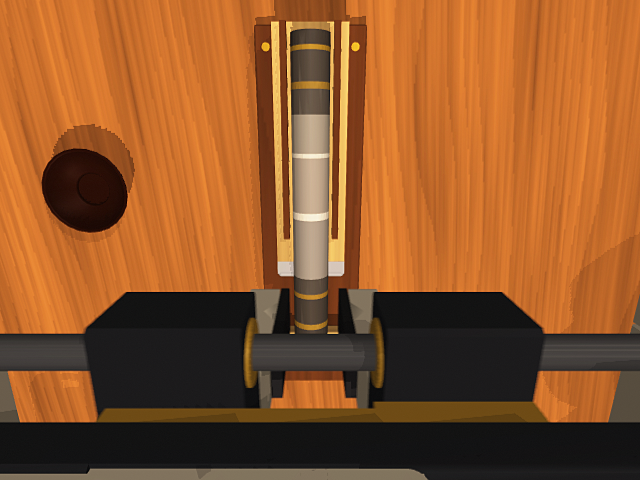

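Run:
```python
from h import *
import pickle; w=pickle.load(open('w2.pkl','rb')); I=w['img']
a=cv2.resize(I[225:325,260:360],(600,600),interpolation=1)
b=cv2.resize(I[10:110,280:313],(198,600),interpolation=1)
cv2.imwrite('pics/c2.png',np.hstack([a,b])[:,:,::-1])
```

```text
(no output)
```

View pics/c2.png

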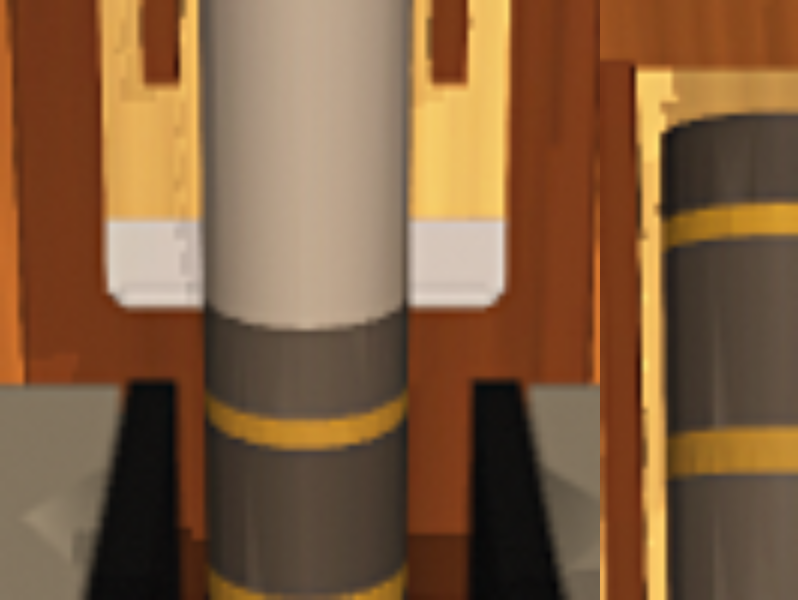

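Run:
```python
from h import *
import pickle; w=pickle.load(open('w2.pkl','rb'))
f=lambda n,u,v,z: print(n,at(w,260+u/6 if n[0]!='R' else 280+(u-600)/6,225+v/6 if n[0]!='R' else 10+v/6,z).round(1))
f('steel back L',150,218,45);f('steel back R',460,218,45)
f('steel front L',150,307,45);f('steel front R',460,307,45);f('front corner L',105,270,43);f('front corner R',506,270,43)
f('lip end L',160,83,51);f('lip end R',450,83,51)
f('core L',203,200,45);f('core R',408,200,45)
f('Rear deck L',645,65,45)
f('Rear core flat end',664,130,45)
print(at(w,295.5,60,45),at(w,328.5,60,45),'core L R near rear'); print(at(w,312,28,63),'rear top')
print('foot corners',at(w,255,25,12),at(w,367,25,12))
for t in [(313.5,20,45)]: print('rear deck',at(w,*t))
```

```text
steel back L [577.7  -5.7  45. ]
steel back R [523.6  -1.1  45. ]
steel front L [579.5  10.9  45. ]
steel front R [524.8  15.6  45. ]
front corner L [586.9   4.   43. ]
front corner R [516.1  10.1  43. ]
lip end L [572.8 -31.7  51. ]
lip end R [523.8 -27.4  51. ]
core L [568.1  -8.2  45. ]
core R [532.5  -5.1  45. ]
Rear deck L [ 551.5 -230.8   45. ]
Rear core flat end [ 549.6 -221.9   45. ]
[ 547.59956907 -198.28844778   45.        ] [ 517.55815809 -195.70839185   45.        ] core L R near rear
[ 530.55719737 -219.5383702    63.        ] rear top
foot corners [ 584.51460403 -237.36339169   12.        ] [ 476.57142278 -228.09706668   12.        ]
rear deck [ 528.40516022 -229.52819841   45.        ]
```

```bash
cat > chk.py <<'E'
# tip monitor: tracks the core's front end in the scene view; exit 1 if it left the level sliding line
import sys,os
from h import *
E=np.array([551.3,9.9,45]); X=np.array([.085,.9964,0])
c=snap('scene'); g=cv2.cvtColor(c['img'],cv2.COLOR_RGB2GRAY); K=4
p0=pix(c,E+X*45+[0,0,14])[0]; p1=pix(c,E+X*145+[0,0,14])[0]; d=(p1-p0)/100
if not os.path.exists('tpl.npy'):
    u,v=p0.round().astype(int); np.save('tpl.npy',g[v-11:v+12,u-19:u+20]); print('tpl',u,v)
t=cv2.resize(np.load('tpl.npy'),None,fx=K,fy=K,interpolation=2); u,v=p0.round().astype(int)
S=cv2.resize(g[v-40:v+80,u-50:u+90],None,fx=K,fy=K,interpolation=2)
m=cv2.matchTemplate(S,t,cv2.TM_CCOEFF_NORMED); _,sc,_,q=cv2.minMaxLoc(m)
q=np.array(q)/K-[31,29]; s=q@d/(d@d); n=np.array([-d[1],d[0]])/np.linalg.norm(d); dev=q@n
o=c['obs']; print('slide %.1f perp %.2f px score %.2f | t %.2f y %.1f F %s'%(s,dev,sc,o['clock'],o['eef_pos'][1],np.round(o['contact_force'],1)))
sys.exit(int(dev>2.2))
E
J="python3 -m jog"
$J '[[1,[-0.05,-0.7,-0.85],[0,0,0]],[1,[-0.05,-0.7,-0.85],[0,0,0]],[1,[-0.05,-0.7,-0.85],[0,0,0]],[1,[-0.05,-0.7,-0.85],[0,0,0]],[1,[-0.05,-0.7,-0.85],[0,0,0]]]' 10 >/dev/null
$J '[[1,[-0.05,-0.7,-0.85],[0,0,0]],[1,[-0.05,-0.7,-0.85],[0,0,0]],[1,[-0.05,-0.7,-0.8],[0,0,0]],[1,[-0.05,-0.7,-0.8],[0,0,0]],[1,[0,0,0],[0,0,0]]]' >/dev/null
$J '[[1,[0,0,0],[0,0,0]],[1,[0,0,0],[0,0,0]],[1,[0,0,0],[0,0,0]]]'; python3 chk.py
```

```text
clock: 4.1
eef_pos: [529.9, -253.3, 126.7]
eef_rot: [-179.9, -0.0, -94.9]
contact_force: [0.5, 0.4, -0.2]
opening: 0.6
finger_force: 0.0
tpl 331 236
slide 0.0 perp 0.00 px score 1.00 | t 4.10 y -253.3 F [ 0.5  0.4 -0.2]
```

```bash
J="python3 -m jog"
$J '[[1,[0,0,-0.22],[0,0,0]],[1,[0.015,0.18,0],[0,0,0]],[1,[0.015,0.18,0],[0,0,0]],[1,[0.015,0.18,0],[0,0,0]],[1,[0,0,0],[0,0,0]]]' |sed -n 2,4p
for i in 1 ; do
$J '[[1,[0.003,0.033,0],[0,0,0]],[1,[0.003,0.033,0],[0,0,0]],[1,[0.003,0.033,0],[0,0,0]],[1,[0.003,0.033,0],[0,0,0]],[1,[0.003,0.033,0],[0,0,0]]]' |sed -n 2,4p
$J '[[1,[0.003,0.033,0],[0,0,0]],[1,[0.003,0.033,0],[0,0,0]],[1,[0.003,0.033,0],[0,0,0]],[1,[0.003,0.033,0],[0,0,0]],[1,[0.003,0.033,0],[0,0,0]]]' |sed -n 2,4p
$J '[[1,[0.003,0.033,0],[0,0,0]],[1,[0.003,0.033,0],[0,0,0]],[1,[0.003,0.033,0],[0,0,0]],[1,[0.003,0.033,0],[0,0,0]],[1,[0.003,0.033,0],[0,0,0]]]' |sed -n 2,4p
done; python3 chk.py
```

```text
eef_pos: [530.5, -237.0, 119.3]
eef_rot: [-180.0, 0.0, -94.9]
contact_force: [0.1, -0.5, -0.9]
eef_pos: [530.7, -233.3, 119.0]
eef_rot: [180.0, -0.0, -95.0]
contact_force: [0.0, -1.0, -0.5]
eef_pos: [531.1, -228.5, 119.1]
eef_rot: [180.0, -0.0, -95.0]
contact_force: [-0.9, -3.3, 0.0]
eef_pos: [531.6, -223.3, 119.1]
eef_rot: [180.0, -0.0, -95.0]
contact_force: [-0.2, -3.8, -1.2]
slide 5.8 perp -0.02 px score 0.97 | t 5.82 y -223.3 F [-0.2 -3.8 -1.2]
```

```bash
J="python3 -m jog"
$J '[[1,[0.004,0.05,0],[0,0,0]],[1,[0.004,0.05,0],[0,0,0]],[1,[0.004,0.05,0],[0,0,0]],[1,[0.004,0.05,0],[0,0,0]],[1,[0.004,0.05,0],[0,0,0]]]' >/dev/null; python3 chk.py &&
$J '[[1,[0.004,0.05,0],[0,0,0]],[1,[0.004,0.05,0],[0,0,0]],[1,[0.004,0.05,0],[0,0,0]],[1,[0.004,0.05,0],[0,0,0]],[1,[0.004,0.05,0],[0,0,0]]]' >/dev/null; python3 chk.py &&
$J '[[1,[0.004,0.05,0],[0,0,0]],[1,[0.004,0.05,0],[0,0,0]],[1,[0.004,0.05,0],[0,0,0]],[1,[0.004,0.05,0],[0,0,0]],[1,[0.004,0.05,0],[0,0,0]]]' >/dev/null; python3 chk.py &&
$J '[[1,[0.004,0.05,0],[0,0,0]],[1,[0.004,0.05,0],[0,0,0]],[1,[0.004,0.05,0],[0,0,0]],[1,[0.004,0.05,0],[0,0,0]],[1,[0,0,0],[0,0,0]]]' >/dev/null; python3 chk.py
```

```text
slide 12.9 perp -0.01 px score 0.92 | t 6.28 y -215.6 F [-0.6 -3.5 -0. ]
slide 20.3 perp -0.34 px score 0.86 | t 6.75 y -208.2 F [-1.1 -2.5  0.3]
slide 27.4 perp -0.34 px score 0.83 | t 7.22 y -200.7 F [-0.7 -4.2  0.1]
slide 33.7 perp -0.46 px score 0.85 | t 7.68 y -194.5 F [-0.8 -2.1 -0.5]
```

```bash
sed -i 's/dev>2.2/dev>1.0/' chk.py; J="python3 -m jog"
A() { :; }
$J '[[1,[0.004,0.05,0],[0,0,0]],[1,[0.004,0.05,0],[0,0,0]],[1,[0.004,0.05,0],[0,0,0]],[1,[0,0,0],[0,0,0]],[1,[-0.008,-0.1,0],[0,0,0]]]' |sed -n 4p; $J '[[1,[0,0,0],[0,0,0]],[1,[0,0,0],[0,0,0]],[1,[0,0,0],[0,0,0]],[1,[0,0,0],[0,0,0]],[1,[0,0,0],[0,0,0]]]' >/dev/null; python3 chk.py &&
$J '[[1,[0.004,0.05,0],[0,0,0]],[1,[0.004,0.05,0],[0,0,0]],[1,[0.004,0.05,0],[0,0,0]],[1,[0.004,0.05,0],[0,0,0]],[1,[-0.008,-0.1,0],[0,0,0]]]' >/dev/null && $J '[[1,[0,0,0],[0,0,0]],[1,[0,0,0],[0,0,0]],[1,[0,0,0],[0,0,0]],[1,[0,0,0],[0,0,0]],[1,[0,0,0],[0,0,0]]]' >/dev/null; python3 chk.py &&
$J '[[1,[0.004,0.05,0],[0,0,0]],[1,[0.004,0.05,0],[0,0,0]],[1,[0.004,0.05,0],[0,0,0]],[1,[0.004,0.05,0],[0,0,0]],[1,[-0.008,-0.1,0],[0,0,0]]]' >/dev/null && $J '[[1,[0,0,0],[0,0,0]],[1,[0,0,0],[0,0,0]],[1,[0,0,0],[0,0,0]],[1,[0,0,0],[0,0,0]],[1,[0,0,0],[0,0,0]]]' >/dev/null; python3 chk.py
```

```text
contact_force: [0.0, -0.5, -0.0]
slide 38.2 perp -0.50 px score 0.86 | t 8.57 y -193.2 F [ 0.7 -0.3  0.3]
slide 40.8 perp -0.46 px score 0.86 | t 9.45 y -190.2 F [-0.5  0.4  0.9]
slide 44.2 perp -0.29 px score 0.89 | t 10.33 y -187.3 F [-0.5  1.2  0.6]
```

```bash
J="python3 -m jog"
python3 chk.py >/dev/null &&
$J '[[1,[0.004,0.05,0],[0,0,0]],[1,[0.004,0.05,0],[0,0,0]],[1,[0.004,0.05,0],[0,0,0]],[1,[0.004,0.05,0],[0,0,0]],[1,[-0.008,-0.1,0],[0,0,0]]]' >/dev/null && $J '[[1,[0,0,0],[0,0,0]],[1,[0,0,0],[0,0,0]],[1,[0,0,0],[0,0,0]],[1,[0,0,0],[0,0,0]],[1,[0,0,0],[0,0,0]]]' >/dev/null; python3 chk.py &&
$J '[[1,[0.004,0.05,0],[0,0,0]],[1,[0.004,0.05,0],[0,0,0]],[1,[0.004,0.05,0],[0,0,0]],[1,[0.004,0.05,0],[0,0,0]],[1,[-0.008,-0.1,0],[0,0,0]]]' >/dev/null && $J '[[1,[0,0,0],[0,0,0]],[1,[0,0,0],[0,0,0]],[1,[0,0,0],[0,0,0]],[1,[0,0,0],[0,0,0]],[1,[0,0,0],[0,0,0]]]' >/dev/null; python3 chk.py &&
$J '[[1,[0.004,0.05,0],[0,0,0]],[1,[0.004,0.05,0],[0,0,0]],[1,[0.004,0.05,0],[0,0,0]],[1,[0.004,0.05,0],[0,0,0]],[1,[-0.008,-0.1,0],[0,0,0]]]' >/dev/null && $J '[[1,[0,0,0],[0,0,0]],[1,[0,0,0],[0,0,0]],[1,[0,0,0],[0,0,0]],[1,[0,0,0],[0,0,0]],[1,[0,0,0],[0,0,0]]]' >/dev/null; python3 chk.py &&
$J '[[1,[0.004,0.05,0],[0,0,0]],[1,[0.004,0.05,0],[0,0,0]],[1,[0.004,0.05,0],[0,0,0]],[1,[0.004,0.05,0],[0,0,0]],[1,[-0.008,-0.1,0],[0,0,0]]]' >/dev/null && $J '[[1,[0,0,0],[0,0,0]],[1,[0,0,0],[0,0,0]],[1,[0,0,0],[0,0,0]],[1,[0,0,0],[0,0,0]],[1,[0,0,0],[0,0,0]]]' >/dev/null; python3 chk.py &&
$J '[[1,[0.004,0.05,0],[0,0,0]],[1,[0.004,0.05,0],[0,0,0]],[1,[0.004,0.05,0],[0,0,0]],[1,[0.004,0.05,0],[0,0,0]],[1,[-0.008,-0.1,0],[0,0,0]]]' >/dev/null && $J '[[1,[0,0,0],[0,0,0]],[1,[0,0,0],[0,0,0]],[1,[0,0,0],[0,0,0]],[1,[0,0,0],[0,0,0]],[1,[0,0,0],[0,0,0]]]' >/dev/null; python3 chk.py &&
$J '[[1,[0.004,0.05,0],[0,0,0]],[1,[0.004,0.05,0],[0,0,0]],[1,[0.004,0.05,0],[0,0,0]],[1,[0.004,0.05,0],[0,0,0]],[1,[-0.008,-0.1,0],[0,0,0]]]' >/dev/null && $J '[[1,[0,0,0],[0,0,0]],[1,[0,0,0],[0,0,0]],[1,[0,0,0],[0,0,0]],[1,[0,0,0],[0,0,0]],[1,[0,0,0],[0,0,0]]]' >/dev/null; python3 chk.py
```

```text
slide 46.9 perp -0.25 px score 0.90 | t 11.27 y -184.3 F [ 0.6 -0.2  0.2]
slide 50.0 perp -0.31 px score 0.91 | t 12.15 y -181.3 F [-0.1 -1.   0.5]
slide 53.2 perp -0.37 px score 0.91 | t 13.03 y -178.3 F [ 0.2 -0.4 -0.4]
slide 56.6 perp -0.20 px score 0.89 | t 13.92 y -175.2 F [-0.3 -0.4 -0.3]
slide 116.5 perp 3.90 px score 0.76 | t 14.80 y -172.3 F [ 0.2  0.  -0.4]
slide 116.5 perp 3.90 px score 0.76 | t 14.85 y -172.3 F [-0.6  0.3 -0.1]
```

Run:
```python
from h import *
c=snap('scene'); cv2.imwrite('pics/s3.png',cv2.resize(c['img'][175:300,210:400],(760,500),interpolation=2)[:,:,::-1])
```

```text
(no output)
```

View pics/s3.png

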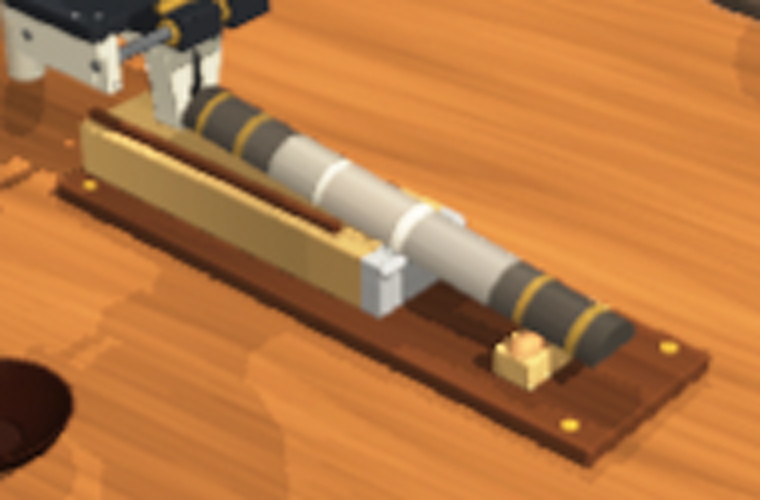

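```bash
J="python3 -m jog"
$J '[[1,[-0.02,-0.25,0],[0,0,0]],[1,[-0.04,-0.5,0.2],[0,0,0]],[1,[0,0,1],[0,0,0]],[1,[0,0,1],[0,0,0]],[1,[0,0,1],[0,0,0]]]'
python3 - <<'E'
from h import *
w=arm.camera('wrist'); T=np.eye(4); T[:3,:3]=R.from_euler('xyz',[180,0,-17.867],degrees=True).as_matrix(); T[:3,3]=[446.65,342.50,232.2]
w['camera_from_world']=np.linalg.inv(T@np.array(w['T_tool_cam']))
P=lambda L,z:np.array([at(w,250+u/5,150+v/5,z) for u,v in L])
r=P([(355,130),(453,218),(253,447),(160,368)],16); f=P([(288,293),(375,365),(317,430),(230,355)],60)
for q in (r,f):
    print(q.mean(0).round(1))
    for a,b in ((0,3),(1,2),(0,1),(3,2)): d=q[b]-q[a]; print(np.linalg.norm(d).round(1),np.degrees(np.arctan2(d[1],d[0])).round(1))
E
```

```text
clock: 15.37
eef_pos: [533.4, -195.6, 215.8]
eef_rot: [179.9, -0.0, -95.0]
contact_force: [0.7, -0.4, 0.2]
opening: 0.7
finger_force: 0.0
[460.3 340.6  16. ]
48.3 122.8
48.3 121.8
20.4 -149.5
19.5 -149.6
[459.9 340.6  60. ]
11.6 119.4
12.0 121.4
15.4 -148.1
15.8 -149.7
```

```bash
J="python3 -m jog"
$J '[[0.55,[-0.135,0.99,0],[0,0,-0.59]],[0.55,[-0.135,0.99,0],[0,0,-0.59]],[0.55,[-0.135,0.99,0],[0,0,-0.59]],[0.55,[-0.135,0.99,0],[0,0,-0.59]],[0.55,[-0.135,0.99,0],[0,0,-0.59]]]' >/dev/null
$J '[[0.55,[-0.135,0.99,0],[0,0,-0.59]],[0.55,[-0.135,0.99,0],[0,0,-0.59]],[0.55,[-0.135,0.99,0],[0,0,-0.59]],[0.55,[-0.135,0.99,0],[0,0,-0.59]],[0.55,[-0.135,0.99,0],[0,0,-0.59]]]' >/dev/null
$J '[[0.55,[-0.135,0.99,-0.3],[0,0,-0.59]],[0.55,[-0.135,0.99,-0.3],[0,0,-0.59]],[0.55,[-0.135,0.99,-0.3],[0,0,-0.59]],[0.55,[-0.135,0.99,-0.3],[0,0,-0.59]],[0.55,[-0.135,0.99,-0.3],[0,0,-0.59]]]' >/dev/null
$J '[[0.55,[-0.135,0.99,-0.3],[0,0,-0.59]],[0.55,[-0.135,0.99,-0.3],[0,0,-0.59]],[0.55,[-0.135,0.92,-0.3],[0,0,-0.59]],[0.55,[0,0,0],[0,0,0]],[0.55,[0,0,0],[0,0,0]]]' >/dev/null
$J '[[0.55,[0,0,0],[0,0,0]],[0.55,[0,0,0],[0,0,0]]]'
python3 - <<'E'
from h import *
w=snap('wrist','pics/w4.png'); p=pix(w,[460.2,340.6,60])[0]; print(p)
h=cv2.cvtColor(w['img'],cv2.COLOR_RGB2HSV); m=cv2.inRange(h,(18,60,60),(32,255,255)); 
n,l,s,ct=cv2.connectedComponentsWithStats(m)
for i in range(1,n):
    if s[i,4]>150: print(s[i],ct[i])
x,y=p.round().astype(int); cv2.imwrite('pics/c4.png',cv2.resize(w['img'][max(0,y-75):y+75,x-100:x+100],(800,600),interpolation=2)[:,:,::-1])
E
```

```text
clock: 17.25
eef_pos: [461.2, 336.9, 143.2]
eef_rot: [180.0, 0.0, -148.1]
contact_force: [-0.6, 0.5, -0.2]
opening: 39.4
finger_force: 0.0
[322.78964988 294.63884948]
[ 281  239   84   41 2239] [322.         260.77623939]
[312 282  25  28 539] [323.3283859  298.39888683]
[198 318  21  70 774] [205.47932817 352.71576227]
[409 318  22  70 750] [421.70933333 352.83733333]
[  0 371  18  51 523] [  6.08413002 400.42829828]
[ 147  371  452   51 7519] [380.04362282 411.53132065]
[386 371  21  25 344] [395.14244186 382.50872093]
[609 371  31  51 987] [626.57649443 399.33029382]
[204 468  97  12 808] [256.52227723 473.8279703 ]
[327 468  95  12 823] [371.00486027 473.88335358]
```

View pics/c4.png

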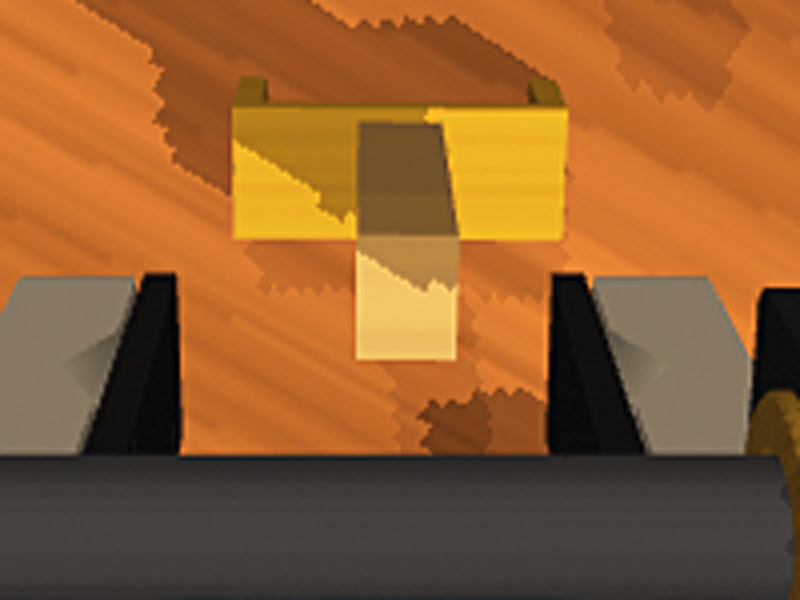

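Run:
```python
from h import *
w=snap('wrist'); o=w['obs']['eef_pos']
p=at(w,324.7,294.4,60); q=at(w,323+ -0,220+172/4,16); print(p.round(1),(p-o).round(1), at(w,223+400/4,220+172/4,16).round(1), pix(w,o+[0,0,-46.8]))
```

```text
[459.8 341.3  60. ] [ -1.5   4.5 -83.4] [459.4 341.3  16. ] [[315.19976576 330.39620303]]
```

```bash
J="python3 -m jog"
$J '[[0.55,[-0.05,0.147,-0.3],[0,0,0]],[0.55,[0,0,-0.6],[0,0,0]],[0.55,[0,0,-0.6],[0,0,0]],[0.55,[0,0,-0.41],[0,0,0]],[0.55,[0,0,0],[0,0,0]]]' 12
$J '[[0.6,[0,0,0],[0,0,0]],[0.7,[0,0,0],[0,0,0]],[0.8,[0,0,0],[0,0,0]],[0.9,[0,0,0],[0,0,0]],[1,[0,0,0],[0,0,0]]]' 12
$J '[[1,[0,0,0],[0,0,0]],[1,[0,0,0],[0,0,0]],[1,[0,0,0],[0,0,0]]]' 12
```

```text
clock: 17.77
eef_pos: [458.6, 340.6, 83.0]
eef_rot: [-179.9, -0.2, -148.2]
contact_force: [0.1, -0.5, -0.6]
opening: 39.6
finger_force: 0.0
clock: 18.18
eef_pos: [459.7, 342.3, 86.5]
eef_rot: [180.0, 0.1, -148.1]
contact_force: [-0.5, 0.4, -0.7]
opening: 14.0
finger_force: 0.0
clock: 18.43
eef_pos: [459.7, 342.4, 86.4]
eef_rot: [180.0, 0.1, -148.1]
contact_force: [-1.6, -0.6, 6.6]
opening: 11.9
finger_force: 12.0
```

```bash
J="python3 -m jog"
$J '[[1,[0,0,0.1],[0,0,0]],[1,[0,0,0.6],[0,0,0]],[1,[0,0,0.9],[0,0,0]],[1,[0,0,0.9],[0,0,0]],[1,[0,0,0.8],[0,0,0]]]' 12
$J '[[1,[0.28,-0.967,0],[0,0,0.967]],[1,[0.28,-0.967,0],[0,0,0.967]],[1,[0.28,-0.967,0],[0,0,0.967]],[1,[0.28,-0.967,0],[0,0,0.967]],[1,[0.28,-0.967,0],[0,0,0.967]]]' >/dev/null
$J '[[1,[0.28,-0.967,0],[0,0,0.967]],[1,[0.28,-0.967,0],[0,0,0.967]],[1,[0.28,-0.967,0],[0,0,0.967]],[1,[0.28,-0.967,0],[0,0,0.967]],[1,[0.28,-0.967,0],[0,0,0.967]]]' >/dev/null
$J '[[1,[0.28,-0.967,0],[0,0,0.967]],[1,[0,0,-0.2],[-0.6,0.05,0]],[1,[0,0,-0.2],[-0.659,0.057,0]],[1,[0,0,-0.2],[0,0,0]],[1,[0,0,0],[0,0,0]]]' >/dev/null
$J '[[1,[0,0,0],[0,0,0]],[1,[0,0,0],[0,0,0]],[1,[0,0,0],[0,0,0]]]'
python3 - <<'E'
from h import *
w=snap('wrist','pics/w5.png'); T=R.from_euler('xyz',w['obs']['eef_rot'],degrees=True).as_matrix(); print('tool z',T[:,2].round(4),'y',T[:,1].round(4))
E1=np.array([551.3,9.9,45]); 
o=w['obs']['eef_pos']; print('foot at',(o+T[:,2]*86.4).round(1), pix(w,[o+T[:,2]*86.4,E1]).round(1))
cv2.imwrite('pics/c5.png',cv2.resize(w['img'][140:340,180:447],(800,600),interpolation=2)[:,:,::-1])
E
```

```text
clock: 18.85
eef_pos: [459.4, 341.9, 186.1]
eef_rot: [-180.0, -0.0, -148.1]
contact_force: [0.7, -0.6, -0.4]
opening: 12.2
finger_force: 12.0
clock: 20.35
eef_pos: [552.2, 23.3, 167.3]
eef_rot: [-179.9, -6.2, -94.9]
contact_force: [0.6, 0.0, -0.7]
opening: 12.3
finger_force: 12.0
tool z [-0.0084 -0.1085 -0.9941] y [-9.963e-01  8.560e-02 -9.000e-04]
foot at [551.4  13.9  81.4] [[314.1 290.7]
 [313.7 265.1]]
```

View pics/c5.png

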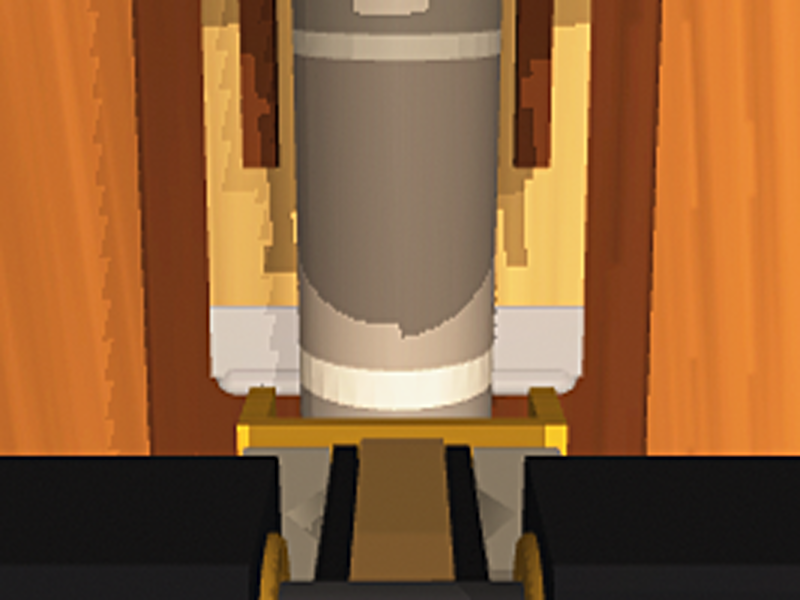

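```bash
cat > m.py <<'E'
from h import *
w=snap('wrist'); T=R.from_euler('xyz',w['obs']['eef_rot'],degrees=True).as_matrix(); o=w['obs']['eef_pos']
tp=lambda x,y,z: o+T@np.array([x,y,z])
c=lambda u,v:(180+u*267/800,140+v/3)
print('pred roof rear top L/R, rear foot outer L/R', [((pix(w,tp(*p))[0]-[180,140])*3).round(0).tolist() for p in [(10,-24,70.4),(10,24,70.4),(10,-24,86.4),(10,24,86.4)]])
X=np.array([.085,.9964,0]); Y=np.array([-.9964,.085,0]); E1=np.array([551.3,9.9,45])
f=lambda n,u,v,z:(lambda d:print(n,'X %.1f Y %.1f'%(d@X,d@Y)))(at(w,*c(u,v),z)-E1)
f('foot(tool)',*0*np.array([1,1]),45) if 0 else None
d=tp(0,0,86.4)-E1; print('foot X %.1f Y %.1f Z %.1f'%(d@X,d@Y,d[2]))
f('core L',300,385,45);f('core R',491,385,45);f('core L2',297,200,48);f('core R2',496,200,48)
f('lip L',261,166,51);f('lip R',532,166,51);f('steel bk',230,307,45);f('steel bk R',570,307,45);f('steel fr',260,393,45);f('steel fr R',540,393,45);f('corner L',213,350,43);f('corner R',582,350,43)
f('white band top',395,345,62)
E
python3 m.py
```

```text
pred roof rear top L/R, rear foot outer L/R [[237.0, 432.0], [568.0, 432.0], [250.0, 394.0], [554.0, 394.0]]
foot X 4.0 Y 0.2 Z 36.4
core L X 1.8 Y -19.1
core R X 1.9 Y 17.2
core L2 X -33.5 Y -18.9
core R2 X -33.5 Y 17.4
lip L X -39.9 Y -24.9
lip R X -39.8 Y 23.5
steel bk X -13.2 Y -32.0
steel bk R X -13.2 Y 31.8
steel fr X 3.4 Y -26.7
steel fr R X 3.4 Y 26.5
corner L X -4.5 Y -35.8
corner R X -4.5 Y 34.6
white band top X -9.5 Y -1.0
```

```bash
J="python3 -m jog"
$J '[[1,[0.028,-0.099,-0.1],[0,0,0]],[1,[0,0,-0.2],[0,0,0]],[1,[0,0,-0.2],[0,0,0]],[1,[0,0,0],[0,0,0]],[1,[0,0,0],[0,0,0]]]' |sed -n 2,4p
$J '[[1,[0,0,0],[0,0,0]],[1,[0,0,0],[0,0,0]]]' |sed -n 2,4p
python3 m.py | sed -n 1,2p
python3 - <<'E'
from h import *
w=snap('wrist'); I=w['img'].astype(int); h=cv2.cvtColor(w['img'],cv2.COLOR_RGB2HSV)
for r in range(258,292,3): print(r,' '.join('%d:%d,%d,%d'%(c,*I[r,c]) for c in []), ''.join('Y' if (18<=h[r,c,0]<=30 and h[r,c,1]>170) else ('g' if h[r,c,1]<90 else '.') for c in range(250,380)))
E
```

```text
eef_pos: [552.4, 19.8, 151.0]
eef_rot: [179.9, -6.4, -94.9]
contact_force: [-0.1, 0.5, -0.2]
eef_pos: [552.9, 20.1, 151.8]
eef_rot: [-180.0, -6.3, -94.9]
contact_force: [0.4, -0.4, 0.4]
pred roof rear top L/R, rear foot outer L/R [[237.0, 432.0], [568.0, 432.0], [250.0, 394.0], [554.0, 394.0]]
foot X 0.8 Y -0.7 Z 21.0
258  gggggggggggggggggggggggggggggggggggggggggggggggggggggggggggggggggggggggggggggggggggggggggggggggggggggggggggggggggggggggggggggggggg
261  gggggggggggggggggggggggggggggggggggggggggggggggggggggggggggggggggggggggggggggggggggggggggggggggggggggggggggggggggggggggggggggggggg
264  gggggggggggggggggggggggggggggggggggggggggggggggggggggggggggggggggggggggggggggggggggggggggggggggggggggggggggggggggggggggggggggggggg
267  gggggggggggggggggggggggggggggggggggggggggggggggggggggggggggggggggggggggggggggggggggggggggggggggggggggggggggggggggggggggggggggggggg
270  ggggggggggggg.YYYYYYY.gggggggggggggggggggggggggggggggggggggggggggggggggggggggggggggggggggggggggggggggggggggYYYYYYYY.gggggggggggggg
273  gggggggggggg.YYYYYYYY.ggggggggggggggggggggggggggggggggggggggggggggggggggggggggggggggggggggggggg
[... 151 characters left out ...]
YYYYYYY.gggggggggggg
279  gggggggggg.YYYYYYYYYYYY...........................................................................Y........YYYYYYYYYYY.ggggggggg..
282  ..gggggggYYYYYYYYYYYYYYYYYYYYYYYYYYYYYYYYYYYYYYYYYYYYYYYYYYYYYYYYYYYYYYYYYYYYYYYYYYYYYYYYYYYYYYYYYYYYYYYYYYYYYYYYYYYYYYggggggg....
285  .........YYYYYYYYYYYYYYYYYYYYYYYYYYYYYYYYYYYYYYYYYYYYYYYYYYYYYYYYYYYYYYYYYYYYYYYYYYYYYYYYYYYYYYYYYYYYYYYYYYYYYYYYYYYYYY...........
288  .........YYYYYYYYYYYYYYYYYYYYYYYYYYYYYYYY........Y....................................YYYYYYYYYYYYYYYYYYYYYYYYYYYYYYYYY...........
291  ..........YgggggggggggggggggggggggggggggY..ggggg.Y.............................ggggggg.Yggggggggggggggggggggggggggggg.Y...........
```

Run:
```python
from h import *
w=snap('wrist'); I=w['img'].astype(int)
for r in (235,250,262,273): print(r,[tuple(I[r,c]) [0:3:2] for c in range(272,286)].__str__().replace('np.int64',''),'\n  ',[tuple(I[r,c])[0:3:2] for c in range(340,358)].__str__().replace('np.int64',''))
```

```text
235 [((150), (54)), ((154), (55)), ((158), (58)), ((163), (58)), ((169), (62)), ((180), (65)), ((129), (58)), ((79), (59)), ((86), (63)), ((89), (64)), ((93), (65)), ((101), (71)), ((104), (75)), ((107), (74))] 
   [((130), (92)), ((128), (91)), ((127), (89)), ((123), (87)), ((123), (86)), ((120), (85)), ((115), (81)), ((109), (80)), ((95), (74)), ((162), (66)), ((189), (68)), ((188), (69)), ((191), (71)), ((197), (73)), ((201), (74)), ((202), (76)), ((201), (76)), ((201), (74))]
250 [((149), (53)), ((151), (55)), ((146), (51)), ((239), (94)), ((237), (93)), ((241), (97)), ((255), (104)), ((94), (55)), ((78), (59)), ((89), (63)), ((93), (65)), ((99), (69)), ((102), (73)), ((105), (72))] 
   [((130), (91)), ((128), (89)), ((125), (88)), ((124), (87)), ((121), (86)), ((118), (82)), ((114), (79)), ((105), (77)), ((87), (73)), ((179), (63)), ((183), (66)), ((187), (68)), ((191), (71)), ((195), (72)), ((201), (74)), ((201), (73)), ((193), (69)), ((255), (113))]
262 [((202), (174)), ((201), (173)), ((201), (174)), ((202), (175)), ((201), (174)), ((203), (176)), ((215), (188)), ((122), (95)
[... 197 characters left out ...]
107)), ((131), (87)), ((171), (136)), ((225), (198)), ((222), (194)), ((221), (192)), ((220), (192)), ((220), (191)), ((220), (191)), ((220), (191)), ((220), (192)), ((220), (191))]
273 [((210), (191)), ((205), (181)), ((203), (176)), ((203), (175)), ((202), (176)), ((203), (176)), ((208), (182)), ((175), (143)), ((142), (104)), ((172), (129)), ((176), (131)), ((188), (140)), ((217), (164)), ((223), (171))] 
   [((218), (162)), ((241), (193)), ((240), (194)), ((241), (194)), ((213), (162)), ((211), (162)), ((210), (158)), ((173), (125)), ((210), (179)), ((222), (195)), ((221), (193)), ((221), (192)), ((221), (192)), ((221), (193)), ((224), (196)), ((237), (214)), ((126), (68)), ((94), (10))]
```

```bash
J="python3 -m jog"
$J '[[1,[0.01,0.01,-0.1],[0,0,0]],[1,[0,0,-0.13],[0,0,0]],[1,[0,0,-0.12],[0,0,0]],[1,[0,0,-0.07],[0,0,0]],[1,[0,0,-0.03],[0,0,0]]]' |sed -n 2,4p
$J '[[1,[0,0,-0.02],[0,0,0]],[1,[0,0,-0.02],[0,0,0]],[1,[0,0,0],[0,0,0]],[1,[0,0,0],[0,0,0]]]' |sed -n 2,4p; python3 m.py|sed -n 2p
```

```text
eef_pos: [552.8, 20.2, 137.6]
eef_rot: [180.0, -6.3, -94.9]
contact_force: [0.9, -0.5, 0.9]
eef_pos: [553.1, 20.4, 137.1]
eef_rot: [-180.0, -6.3, -94.9]
contact_force: [-0.4, 0.2, -0.5]
foot X 1.1 Y -1.0 Z 6.3
```

```bash
J="python3 -m jog"
for k in 1; do
$J '[[1,[0,0,-0.01],[0,0,0]],[1,[0,0,-0.01],[0,0,0]],[1,[0,0,0],[0,0,0]]]' |sed -n '2p;4p'
$J '[[1,[0,0,-0.01],[0,0,0]],[1,[0,0,0],[0,0,0]],[1,[0,0,0],[0,0,0]]]' |sed -n '2p;4p'
done; python3 -c "
from workcell import arm
print(arm.get_obs()['contact_force'])"
```

```text
eef_pos: [553.1, 20.3, 136.5]
contact_force: [-0.7, 0.3, -0.4]
eef_pos: [553.0, 20.3, 136.1]
contact_force: [-1.1, 0.4, -0.8]
[-1.07309342  0.38189145 -0.75738175]
```

```bash
J="python3 -m jog"; ok() { python3 -c "
from workcell import arm
import sys; o=arm.get_obs(); print(o['eef_pos'].round(1),o['contact_force'].round(1)); sys.exit(int(o['contact_force'][2]>2))"; }
$J '[[1,[0,0,-0.01],[0,0,0]],[1,[0,0,0],[0,0,0]],[1,[0,0,0],[0,0,0]]]' >/dev/null; ok && 
$J '[[1,[0,0,-0.01],[0,0,0]],[1,[0,0,0],[0,0,0]],[1,[0,0,0],[0,0,0]]]' >/dev/null; ok &&
$J '[[1,[0,0,-0.01],[0,0,0]],[1,[0,0,0],[0,0,0]],[1,[0,0,0],[0,0,0]]]' >/dev/null; ok
```

```text
[553.1  20.3 136.1] [-1.1  0.2  4.1]
[553.1  20.3 136.1] [-1.1  0.2  4.1]
[553.1  20.3 136.1] [-1.1  0.2  4.1]
```

```bash
J="python3 -m jog"
$J '[[1,[0,0,0.005],[0,0,0]],[0.85,[0,0,0],[0,0,0]],[0.8,[0,0,0],[0,0,0]],[0.7,[0,0,0],[0,0,0]],[0.6,[0,0,0],[0,0,0]]]' |sed -n '2p;4,5p'
$J '[[0.5,[0,0,0],[0,0,0]],[0.5,[0,0,0],[0,0,0]],[0.5,[0.001,0.011,0.1],[0,0,0]],[0.5,[0.002,0.022,0.2],[0,0,0]],[0.5,[0.004,0.044,0.4],[0,0,0]]]' |sed -n '2p;4,5p'
$J '[[0.5,[0.01,0.11,1],[0,0,0]],[0.5,[0.01,0.11,1],[0,0,0]],[0.5,[0.01,0.11,1],[0,0,0]],[0.5,[0,0,0],[0,0,0]],[0.5,[0,0,0],[0,0,0]]]' |sed -n '2p;4,5p'
$J '[[0.5,[0,0,0],[0,0,0]],[0.5,[0,0,0],[0,0,0]]]' >/dev/null
python3 - <<'E'
from h import *
w=snap('wrist','pics/w6.png'); h=cv2.cvtColor(w['img'],cv2.COLOR_RGB2HSV)
E1=np.array([551.3,9.9,45]); X=np.array([.085,.9964,0]); Y=np.array([-.9964,.085,0]); a=.1103
n=X*np.sin(a)+np.array([0,0,np.cos(a)]); A=X*np.cos(a)-np.array([0,0,np.sin(a)])
F=E1+n*5.25-.9*Y
P=lambda x,y,z:F+A*x+Y*y+n*z
print('pred roof corners',pix(w,[P(x,y,16) for x,y in((-10,-24),(-10,24),(10,24),(10,-24))]).round(1).tolist())
print('pred fin top',pix(w,[P(x,y,60) for x,y in((-8,-6),(-8,6),(8,6),(8,-6))]).round(1).tolist())
c=pix(w,P(0,0,30))[0].astype(int); print(c)
for r in range(c[1]-45,c[1]+50,3):
    print(r,''.join('Y' if (18<=h[r,k,0]<=30 and h[r,k,1]>200) else 'f' if (14<=h[r,k,0]<=26 and h[r,k,1]>90) else ('g' if h[r,k,1]<90 else '.') for k in range(c[0]-60,c[0]+60)))
E
python3 chk.py
```

```text
eef_pos: [553.1, 20.3, 135.9]
contact_force: [-1.2, 0.2, 0.5]
opening: 25.6
eef_pos: [552.6, 22.4, 156.5]
contact_force: [-0.3, -0.2, 0.9]
opening: 43.9
eef_pos: [555.0, 33.1, 249.6]
contact_force: [0.5, 0.2, -0.6]
opening: 43.7
pred roof corners [[278.5, 223.5], [347.1, 223.4], [346.4, 250.6], [279.2, 250.7]]
pred fin top [[302.7, 244.2], [322.8, 244.1], [322.7, 269.4], [302.9, 269.4]]
[312 242]
197 ..............fffffffffffffffffffffffggggggggggggggggggggggggggggggggggggggggggggggggfffffffffffffffffffffff............
200 ..............fffffffffffffffffffffffggggggggggggggggggggggggggggggggggggggggggggggggfffffffffffffffffffffff............
203 ..............fffffffffffffffffffffffggggggggggggggggggggggggggggggggggggggggggggggggfffffffffffffffffffffff............
206 ..............fffffffffffffffffffffffggggggggggggggggggggggggggggggggggggggggggggggggfffffffffffffffffffffff............
209 ..............fffffffffffffffffffffffggggggggggggggggggggggggggggggggggggggggggggggggfffffffffffffffffffffff............
212 ...............gggggggggggggggggggggggggggggggggggggggggggggggggggggggg
[... 2671 characters left out ...]
...
278 ......................................gggggggggggggggggggggggggggggggggggggggggggggg....................................
281 ......................................gggggggggggggggggggggggggggggggggggggggggggggg....................................
284 ......................................gggggggggggggggggggggggggggggggggggggggggggggg....................................
287 ......................................gggggggggggggggggggggggggggggggggggggggggggggg....................................
290 ...gggggg.............................gggggggggggggggggggggggggggggggggggggggggggggg...............................ggggg
slide 117.0 perp 3.80 px score 0.76 | t 24.20 y 32.3 F [-0.3 -0.3 -0.4]
```

```bash
python3 -c "
from workcell import arm
print(arm.hand_in())"
```

```text
the job is handed in; nothing more can be done
None
```

The core was slid about 60 mm out, tipped by itself onto the cork roller, and the brass rider now sits square astride it within about 1 mm of the steel edge; forces read after each move stayed under 5 N on the core, and I handed the job in at about 24 s.

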